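# Swap the jars round on their coasters

### The job

The seasonings stand on the wrong coasters. First take the wooden spatula off the blue coaster and lay it across the two forked uprights of the steel rest, centred; then, parking one of the three on the freed blue coaster, swap them round so that the red-capped spice jar stands in the middle of the red coaster, the dark-brown-capped spice jar in the middle of the wooden coaster and the salt shaker in the middle of the white coaster. Keep the three upright throughout, leave the orange mug where it stands, and finish with the blue coaster empty.

Things in the scene. Friction and masses are not known exactly. Their poses are not given: they have to be found in the camera images.
- jar_red_mid (a point): spice jar with a bright red cap, round, 45 mm across and 106 mm tall, 0.1 kg; the point is its centre, 53 mm above its foot; z is up its axis. It starts on the wooden coaster
- jar_brown_mid (a point): spice jar with a dark brown cap, round, 44 mm across and 96 mm tall, 0.1 kg; the point is its centre, 48 mm above its foot; z is up its axis. It starts on the white coaster
- salt_mid (a point): grey salt shaker with a rounded, lighter grey top and no coloured cap, round, 44 mm across up to a height of 66 mm, narrowing above to 34 mm, 90 mm tall, 0.1 kg; the point is its centre, 45 mm above its foot; z is up its axis. It starts on the red coaster
- pad_red_top (a point): round red coaster, 84 mm across and 6 mm thick, lying fixed on the worktop; the point is the centre of its top face
- pad_wood_top (a point): round brown wooden coaster, 84 mm across and 6 mm thick, lying fixed on the worktop; the point is the centre of its top face
- pad_white_top (a point): round white coaster, 84 mm across and 6 mm thick, lying fixed on the worktop; the point is the centre of its top face
- pad_blue_top (a point): round blue coaster, the spare place, 84 mm across and 6 mm thick, lying fixed on the worktop; the point is the centre of its top face. The spatula lies across it at the start
- spatula_mid (a point): small pale wooden spatula, 180 mm long, 50 g, lying flat; the point is the middle of its length, in the handle, at half its thickness; x runs along it towards the blade. The handle is 14 mm wide and 12 mm thick and reaches from 90 mm behind the point to 49 mm ahead of it; then comes the blade, 40 mm wide, up to 90 mm ahead
- rest_seat (a point): steel spatula rest, fixed: a foot plate 46 x 88 mm, 6 mm thick, with two forked uprights 70 mm apart along its y axis (each 10 mm thick along y and 46 mm wide along x). The point is midway between the uprights, 26 mm above the worktop, level with the bottoms of the fork notches; each notch is 28 mm wide along x and its prongs rise 11 mm. The spatula lies in both notches, its length along the rest's y, blade to either side, its handle point just above this point (by 6 mm)
- mug_mid (a point): orange mug with a handle, a bystander, 81 mm across and 101 mm tall; the point is on its axis 50 mm above its foot
Things that resemble listed ones, but are neither listed nor needed, are in the scene too. Of the things that look like the part that bears spatula_mid, the larger one is meant.

How it is judged (in metres and radians):
On the way, in this order (a step that is already met when the one before it is completed fails the run):
1. the spatula lies across both uprights of the rest, let go (horizontal distance between spatula_mid and rest_seat below 0.015 m and z of spatula_mid in the frame of rest_seat between 0.002 and 0.011 m and angle between the x axis of spatula_mid and the y axis of rest_seat, either way round below 0.2 rad and contact force between the fingers and spatula below 0.1 N), for 0.2 s.
2. one of the three stands on the blue coaster, let go (((horizontal distance between jar_red_mid and pad_blue_top below 0.015 m and angle between jar_red_mid's own z axis and vertical below 0.08 rad and z of jar_red_mid in the frame of pad_blue_top below 0.058 m and contact force between the fingers and jar_red below 0.1 N) or (horizontal distance between jar_brown_mid and pad_blue_top below 0.015 m and angle between jar_brown_mid's own z axis and vertical below 0.08 rad and z of jar_brown_mid in the frame of pad_blue_top below 0.053 m and contact force between the fingers and jar_brown below 0.1 N) or (horizontal distance between salt_mid and pad_blue_top below 0.015 m and angle between salt_mid's own z axis and vertical below 0.08 rad and z of salt_mid in the frame of pad_blue_top below 0.05 m and contact force between the fingers and salt below 0.1 N))), for 0.2 s.
At the end, for the whole second after the job is handed in: Red-capped jar on the red coaster, brown-capped jar on the wooden one, salt shaker on the white one, each upright and within 15 mm of its centre; the spatula in both notches of the rest, within 15 mm of its middle and 0.2 rad of its line; all released and at rest (all of step 1 and horizontal distance between jar_red_mid and pad_red_top below 0.015 m and angle between each of jar_red_mid, jar_brown_mid, salt_mid's own z axis and vertical below 0.08 rad and z of jar_red_mid in the frame of pad_red_top below 0.058 m and contact force between the fingers and jar_red below 0.1 N and horizontal distance between jar_brown_mid and pad_wood_top below 0.015 m and z of jar_brown_mid in the frame of pad_wood_top below 0.053 m and contact force between the fingers and jar_brown below 0.1 N and horizontal distance between salt_mid and pad_white_top below 0.015 m and z of salt_mid in the frame of pad_white_top below 0.05 m and contact force between the fingers and salt below 0.1 N and linear speed of each of jar_red, jar_brown, salt, spatula below 0.02 m/s); the robot touches nothing.
It fails at once if a jar or the salt shaker was tipped over (angle between any of jar_red_mid, jar_brown_mid, salt_mid's own z axis and vertical above 0.6 rad).
It fails at once if the mug was pushed (20 mm) or tipped (distance of mug_mid from where it was at the start of the episode above 0.02 m or angle between mug_mid's own z axis and vertical above 0.3 rad).
It also fails if it takes over 115 s, if anything falls off the work surface, if the arm or the gripper's body presses on something with over 40 N, if the wrist force passes 120 N, or if a joint passes its speed limit or range.

### The arm

A 6-joint arm with a two-finger parallel gripper is mounted at the origin on a cart in front of the work surface, level with it; the furniture and walls round the work are solid. World frame = base frame: x ahead of the robot, y to its left, z up, the work surface at z = 0. Lengths are in m, angles in degrees, forces in N, time in s.
With the tool pointing down it reaches from about 0.3 to 0.75 m from the base axis. Payload 8.5 kg.
Tool frame: the origin (TCP) lies between the finger pads; the fingertips stand 19 mm ahead of it and the grasp point (between the pads) is the TCP; z points along the fingers, y is the line along which they close (so a half turn about z gives the same grasp; the last joint's range is limited). The gripper opens to 85 mm and grips with 20 to 120 N. Pads are 22 mm wide; open, the fingers measure 114 mm over their backs; the gripper's body (76 mm by 85 mm) begins 54 mm behind the grasp point. The pads swing forward as they close: fully open they stand 13 mm farther back than shut.
Start: joints at [-85.56, 21.807, 74.336, -0, 83.858, -12.336], TCP at [0.159, -0.527, 0.25] pointing down, gripper open.
Joint ranges: [-178.18, 178.18], [-50.72, 133.34], [12.68, 142.11], [-81.47, 261.47], [9.98, 163.14], [-165.26, 165.26]. Speed limits (degrees/s): [136.94, 136.94, 180, 180, 180, 180].

### API

Orientations are given as a 3x3 rotation matrix whose columns are the frame's x, y, z axes.
In Python, from rig import env, optics gives the robot as it stands.
- The arm moves only by the tool arm_command, never from a script. Its argument "commands" is one flat list of numbers, 7 for each row, row after row: the closure, from -1 (fully open) to 1 (shut), so that 0 is half open, then the shift along the tool's x, y, z as a fraction of full scale, then the turn, a rotation vector about the tool's x, y, z as a fraction of full scale. A call has 1 to 12 rows; each row is the pose to reach, as a shift and turn from the pose commanded when the call began, along the tool's axes at that moment; what a row does not reach only later rows make up. Full scale, the value 1, is 500 mm for a shift and 120 degrees for a turn. A row lasts 1/12 s, in which the tool goes at most 41.7 mm and 7.16 degrees, less where a joint would pass 70% of its speed; a pose out of reach is approached as far as the arm can. A call with a number of a shift or a turn outside -1 to 1 is refused whole. A call with a gripper value outside its range is refused whole. The fingers move at their own pace and stop on an object; "newtons" is the grip in N (left out, the last holds). Time passes only in rows, so rows that repeat a pose let the fingers close. It gives the time, the measured TCP pose, the force, the opening and the grip force at its end, in the units of the state.
- env.observe(): the state, without advancing time (a new reading comes with each control period).
- optics.get_image(name): name is "side" or "top" or "wrist"; returns a dict with "image" (480x640x3 uint8, red, green, blue), "intrinsics" (3x3 intrinsics, pixels), "origin" and "orientation" of the camera in the world; the wrist camera has in their place "tool_from_camera" (4x4, takes a point from camera to tool coordinates, whose origin is the TCP and whose axes are the flange's). Camera axes: x right, y down, z forward; pixel columns grow to the right and rows downward; lengths in m; the calibration is good to about 2 mm. The wrist camera is an equidistant fisheye: a pixel r from the principal point sees the ray r / f radians off the axis. A picture is of the moment at which its call begins: read the wrist's pose just before it. There is no depth.
- env.close_job(): hands the job in; it is judged then, once.
The state is a dict: "time_s": time; "q": joint angles; "qvel": joint speeds; "joint_efforts": joint torques, N m; "position": TCP position; "tool_rot": TCP orientation; "ft_force": force on the tool from outside, world axes, zero at the start; "wrist_torque": the same for the moment, N m; "grip_width": finger opening in m; "gripper_force": force on a finger pad.
Only numpy, scipy, OpenCV 4.12 (cv2) and the standard library are available. Lean on these libraries where they do the work, as an engineer would, in place of code of your own. Each camera call takes 0.05 s, during which the arm holds its last target. There are 200 camera calls.

## Working session

There is one attempt and no reset: what is moved stays moved. The work goes in short steps, Python scripts to look and compute and a tool call to move; the robot and the scene stay as the last step left them, time stands still between calls to the robot, and variables do not carry over. Pictures are saved under pics/ and viewed, at most 14 in all, crops included, and the job is handed in when it is done.

Besides the shell and the picture viewer there is one more tool, called after "Request:" as a command line: name --argument value ..., lists and objects as JSON in quotes. arm_command: Moves the arm, as the interface text tells. Shift numbers are shares of 500 mm and turn numbers shares of 120 degrees, none past 1 either way. Its arguments: {"type":"object","properties":{"commands":{"type":"array","items":{"type":"number"}},"newtons":{"type":"number"}},"required":["commands"]}

```bash
mkdir -p pics; ls
python3 - <<'E'
from rig import env, optics
import cv2, pickle, numpy as np
s=env.observe(); print(s)
D={}
for n in ("side","top","wrist"):
    d=optics.get_image(n); D[n]=d
    cv2.imwrite(f"pics/{n}0.png",d["image"][:,:,::-1])
    print(n,{k:np.round(v,4).tolist() for k,v in d.items() if k!="image"})
pickle.dump(D,open("d0.pkl","wb"))
E
```

```text
pics
{'time_s': 0.0, 'q': array([-8.55594705e+01,  2.18424087e+01,  7.43859121e+01, -4.91428779e-04,
        8.38563474e+01, -1.23350726e+01]), 'qvel': array([ 0.02165866,  0.06116518, -0.00870022,  0.04327262, -0.08327523,
       -0.01647053]), 'joint_efforts': array([-4.34141723e-03, -4.48465097e+01, -2.31274045e+01, -2.73062133e-04,
        4.87411162e-03, -7.12824743e-06]), 'position': array([ 0.15872468, -0.52632388,  0.24969163]), 'tool_rot': array([[ 9.57442240e-01,  2.88624917e-01, -1.22915074e-04],
       [ 2.88624780e-01, -9.57441156e-01,  1.47264265e-03],
       [ 3.07357413e-04, -1.44544661e-03, -9.99998908e-01]]), 'ft_force': array([-0.31383104, -0.43101957,  0.09139593]), 'wrist_torque': array([-0.00880531,  0.00150076,  0.03466742]), 'gripper_force': 0.0, 'grip_width': 0.08525670232304934}
side {'intrinsics': [[434.265, 0.0, 322.266], [0.0, 434.265, 248.5106], [0.0, 0.0, 1.0]], 'origin': [0.2596, -0.7307, 0.3674], 'orientation': [[0.9547, -0.0877, 0.2844], [-0.297, -0.3454, 0.8902], [0.0202, -0.9344, -0.3558]]}
top {'intrinsics': [[478.1208, 0.0, 321.4181], [0.0, 478.1208, 243.7685], [0.0, 0.0, 1.0]], 'origin': [0.459, 0.0044, 1.0214], 'orientation': [[-0.0042, -0.9992, 0.0398], [-0.9999, 0.0038, -0.0112], [0.011, -0.0399, -0.9991]]}
wrist {'intrinsics': [[371.6483, 0.0, 319.0597], [0.0, 371.6483, 239.6917], [0.0, 0.0, 1.0]], 'tool_from_camera': [[0.0004, -0.9573, -0.2891, 0.0726], [1.0, 0.0005, -0.0003, -0.0002], [0.0004, -0.2891, 0.9573, -0.1243], [0.0, 0.0, 0.0, 1.0]]}
```

View pics/top0.png

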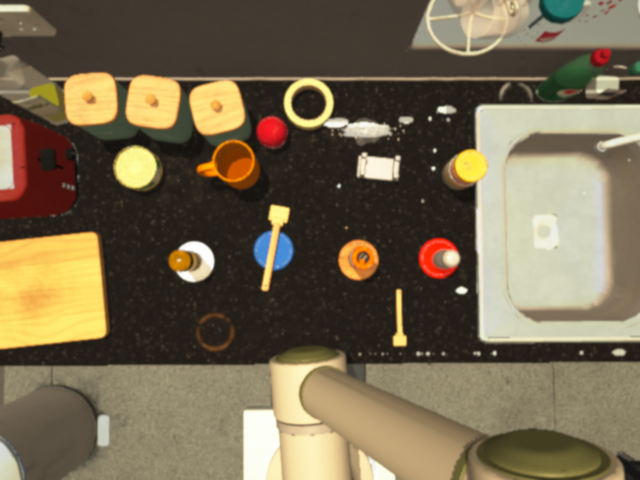

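View pics/side0.png

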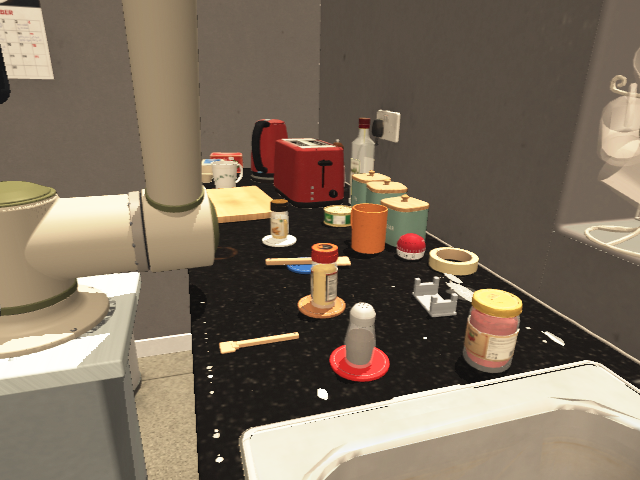

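The top view shows two candidates for the spatula. One runs from (280,210) to (266,290) across the blue coaster at (273,251), about 82 px long. The other is a smaller one at (400,318), about 55 px long, lying on the bare worktop. The larger one, on the blue coaster, is the one meant.

The other positions are:
- Rest: (379,167)
- Mug: (236,165)
- Brown-capped jar on white: (194,262)
- Red-capped jar on wood: (359,260)
- Salt shaker on red: (438,258)

Next I'll measure and check this in an enlarged crop.

```bash
cat > h.py <<'E'
import numpy as np, cv2
def cast(d,px,z):
    K=d["intrinsics"];px=np.atleast_2d(np.asarray(px,float))
    v=np.c_[px,np.ones(len(px))]@np.linalg.inv(K).T@d["orientation"].T
    o=d["origin"]; return (o+v*((z-o[2])/v[:,2])[:,None])[:,:2]
def hsv(d): return cv2.cvtColor(d["image"],cv2.COLOR_RGB2HSV)
def mask(d,lo,hi,box):
    m=cv2.inRange(hsv(d),np.array(lo),np.array(hi)); o=np.zeros_like(m)
    x0,y0,x1,y1=box; o[y0:y1,x0:x1]=m[y0:y1,x0:x1]; return o
def big(m):
    c,_=cv2.findContours(m,cv2.RETR_EXTERNAL,cv2.CHAIN_APPROX_NONE); return max(c,key=cv2.contourArea)[:,0]
def circ(d,m,z):
    "min enclosing circle of mask points in the plane z"
    p=cast(d,np.argwhere(m>0)[:,::-1],z).astype(np.float32)
    return cv2.minEnclosingCircle(p)
E
python3 - <<'E'
import pickle; from h import *
D=pickle.load(open("d0.pkl","rb")); T=D["top"]; S=D["side"]
H=hsv(T)
for n,p in dict(blue=(258,251),white=(206,270),wood=(345,268),red=(425,268),sp=(273,235),cap_b=(181,261),cap_r=(371,258),cap_r2=(362,258),salt=(452,258),rest=(379,160),mug=(225,175),tab=(300,300)).items(): print(n,H[p[1],p[0]],T["image"][p[1],p[0]])
im=cv2.cvtColor(T["image"],cv2.COLOR_RGB2BGR)
cv2.imwrite("pics/crop.png",cv2.resize(im[140:340,160:480],None,fx=2.5,fy=2.5,interpolation=cv2.INTER_CUBIC))
E
```

```text
blue [106 165 209] [ 74 139 209]
white [ 22  59 238] [238 223 183]
wood [ 18 167 253] [253 185  87]
red [  3 194 254] [254  83  61]
sp [ 24 127 254] [254 229 127]
cap_b [ 18 219 214] [214 140  30]
cap_r [ 16 255 254] [254 136   0]
cap_r2 [ 14 148 162] [162 111  68]
salt [ 24  35 252] [252 245 217]
rest [ 23  28 251] [251 244 223]
mug [ 13 255 122] [122  51   0]
tab [18 78 39] [39 34 27]
```

View pics/crop.png

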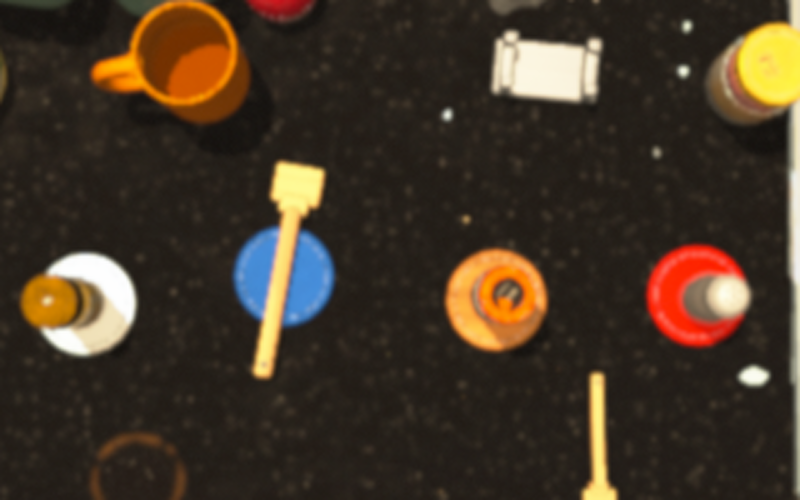

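```bash
cat >> h.py <<'E'
from scipy.optimize import least_squares
def fitc(d,m,z,R,free=False):
    p=cast(d,cv2.convexHull(big(m))[:,0] if False else big(m),z)
    f=lambda x: np.hypot(*(p-x[:2]).T)-(x[2] if free else R)
    r=least_squares(f,[*p.mean(0),R][:3 if free else 2],loss="cauchy",f_scale=0.001)
    return np.round(r.x,4),np.round(np.median(np.abs(f(r.x))),4)
E
python3 - <<'E'
import pickle; from h import *
D=pickle.load(open("d0.pkl","rb")); T=D["top"]; S=D["side"]
bl=mask(T,(95,90,60),(120,255,255),(240,220,310,285))
rd=mask(T,(0,150,90),(8,255,255),(410,230,470,290))|mask(T,(172,150,90),(180,255,255),(410,230,470,290))
wd=mask(T,(5,80,120),(25,255,255),(330,230,390,290))
wh=mask(T,(0,0,150),(40,110,255),(175,230,225,290))
for n,m in dict(blue=bl,red=rd,wood=wd,white=wh).items():
    print(n,fitc(T,m,.006,.042),fitc(T,m,.006,.042,True))
cb=mask(T,(10,150,60),(25,255,255),(160,240,194,280))
print("browncap",fitc(T,cb,.102,.02,True),cv2.boundingRect(cb))
cr=mask(T,(5,200,170),(19,255,255),(345,240,385,275))
print("redcap",fitc(T,cr,.112,.02,True),cv2.boundingRect(cr))
sa=mask(T,(15,0,150),(40,80,255),(440,240,470,275))
print("salt",fitc(T,sa,.090,.015,True),cv2.boundingRect(sa))
sp=mask(T,(15,80,110),(32,200,255),(255,195,300,300))
c=cast(T,big(sp),.012); print("spat",cv2.minAreaRect(c.astype(np.float32)))
h=mask(T,(15,80,110),(32,200,255),(255,230,300,300)); hp=cast(T,np.argwhere(h)[:,::-1],.018)
v=cv2.fitLine(hp.astype(np.float32),cv2.DIST_HUBER,0,.001,.001).ravel(); v2=v[:2]*np.sign(v[0])
t=(c-v[2:])@v2; print("axis",v,np.degrees(np.arctan2(v2[1],v2[0])),"len",np.ptp(t),"mid",v[2:]+v2*(t.max()+t.min())/2)
re=mask(T,(0,0,130),(40,80,255),(350,145,410,190))
print("rest",cv2.minAreaRect(big(re)), cv2.minAreaRect(cast(T,big(re),.026).astype(np.float32)))
im=cv2.cvtColor(T["image"],cv2.COLOR_RGB2BGR)
A=cv2.resize(im[145:190,350:410],None,fx=6,fy=6,interpolation=cv2.INTER_CUBIC)
s=cv2.cvtColor(S["image"],cv2.COLOR_RGB2BGR)
B=cv2.resize(s[265:325,400:480],None,fx=4.5,fy=4.5,interpolation=cv2.INTER_CUBIC)
cv2.imwrite("pics/rest.png",np.hstack([A,B]))
E
```

```text
blue (array([0.4743, 0.0499]), np.float64(0.0081)) (array([0.4866, 0.0953, 0.0429]), np.float64(0.0009))
red (array([ 0.4687, -0.2541]), np.float64(0.0022)) (array([ 0.4689, -0.2556,  0.0434]), np.float64(0.0008))
wood (array([ 0.4661, -0.0843]), np.float64(0.0007)) (array([ 0.4661, -0.0844,  0.0425]), np.float64(0.0006))
white (array([0.4638, 0.264 ]), np.float64(0.0012)) (array([0.4637, 0.2639, 0.0418]), np.float64(0.0013))
browncap (array([0.4651, 0.2645, 0.024 ]), np.float64(0.0012)) (167, 249, 27, 23)
redcap (array([ 0.4687, -0.0842,  0.021 ]), np.float64(0.0011)) (352, 246, 22, 25)
salt (array([ 0.4674, -0.2565,  0.0148]), np.float64(0.001)) (442, 251, 18, 15)
spat ((0.49115312099456787, 0.09784271568059921), (0.04357065632939339, 0.18449659645557404), 78.74398803710938)
axis [ 0.98293346 -0.18396157  0.4603049   0.10238556] -10.600595 len 0.18451101781342025 mid [0.49092444 0.09665494]
rest ((378.16802978515625, 166.15162658691406), (42.189659118652344, 25.802690505981445), 5.19442892074585) ((0.661378026008606, -0.12674006819725037), (0.08883755654096603, 0.054625000804662704), 84.66903686523438)
```

View pics/rest.png

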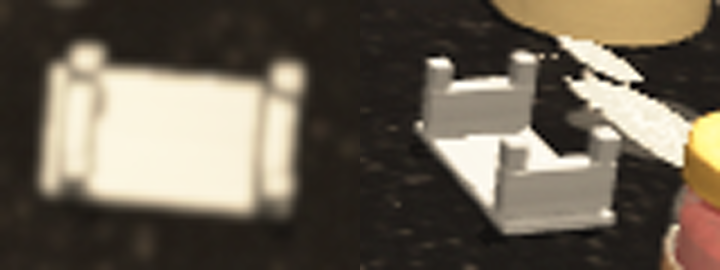

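The crop shows the rest with its plate and four prong tops at about (364.5,154), (398,157.5), (362.5,176) and (397,179) in the top view. In the side view the prong tops are at about (417,279), (436,278), (434,297) and (454,294). The next step is to cross-check the rest and spatula in both views and set up a helper for the moves.

```bash
cat > go.py <<'E'
import sys, numpy as np
from rig import env
from scipy.spatial.transform import Rotation as Ro
s=env.observe(); R=s["tool_rot"]; p=s["position"]
def rel(x,y,z,yaw):
    a=np.radians(yaw); c,n=np.cos(a),np.sin(a)
    G=np.array([[c,n,0],[n,-c,0],[0,0,-1.]])
    sh=R.T@(np.array([x,y,z])-p)/.5; tr=Ro.from_matrix(R.T@G).as_rotvec(degrees=True)/120
    return np.round(np.r_[sh,tr],4).tolist()
print("t",round(s["time_s"],2),"p",np.round(p,4),"w",round(s["grip_width"],4))
for a in sys.argv[1:]: print(a,rel(*map(float,a.split(","))))
E
python3 - <<'E'
import pickle; from h import *
D=pickle.load(open("d0.pkl","rb")); T=D["top"]; S=D["side"]
a=cast(T,[(364.5,154.2),(398,157.5),(362.5,176.3),(396.7,179.2)],.037)
b=cast(S,[(417.3,278.8),(436,277.7),(433.8,296.8),(454.2,294.3)],.037)
for q in(a,b): print(q.round(4).tolist(),q.mean(0))
sp=mask(T,(15,80,110),(32,200,255),(255,195,300,300)); c=cast(T,big(sp),.018)
v=np.array([.983,-.184]); t=c@v; print("ends",t.min(),t.max(), t.max()-t.min())
s2=mask(S,(12,60,110),(32,200,255),(255,250,360,275)); e=big(s2); print("side spat",cv2.boundingRect(s2),cast(S,[e[e[:,0].argmin()],e[e[:,0].argmax()]],.012))
# blue pad from side, both halves
bl=mask(T,(95,90,60),(120,255,255),(240,220,310,285)); P=cast(T,cv2.convexHull(np.argwhere(bl)[:,::-1].astype(np.int32))[:,0],.006)
print("blue",cv2.minEnclosingCircle(P.astype(np.float32)))
E
python3 go.py .491,.0965,.12,-10.6
```

```text
[[0.6842, -0.097], [0.6772, -0.1667], [0.638, -0.0925], [0.6318, -0.1635]] [ 0.65777879 -0.12990081]
[[0.6461, -0.0951], [0.6822, -0.0997], [0.6376, -0.1668], [0.6764, -0.1677]] [ 0.66057513 -0.13230853]
ends 0.37299481926082384 0.5564223715628871 0.18342755230206326
side spat (265, 250, 86, 25) [[0.40553383 0.1285753 ]
 [0.57331091 0.05657209]]
blue ((0.48650282621383667, 0.09548284113407135), 0.044174086302518845)
t 0.15 p [ 0.1587 -0.5264  0.2499] w 0.0855
.491,.0965,.12,-10.6 [0.9958, -1.0006, 0.261, -0.0005, 0.0, 0.2282]
```

Request:
arm_command --commands '[-1,0.99,-0.99,0.0,0,0,0.228,-1,0.99,-0.99,0.0,0,0,0.228,-1,0.99,-0.99,0.0,0,0,0.228,-1,0.99,-0.99,0.0,0,0,0.228,-1,0.99,-0.99,0.0,0,0,0.228,-1,0.99,-0.99,0.0,0,0,0.228,-1,0.99,-0.99,0.0,0,0,0.228,-1,0.99,-0.99,0.0,0,0,0.228,-1,0.99,-0.99,0.0,0,0,0.228,-1,0.99,-0.99,0.0,0,0,0.228,-1,0.99,-0.99,0.0,0,0,0.228,-1,0.99,-0.99,0.0,0,0,0.228]' --newtons 30

```text
time_s: 1.15
position: [0.3956, -0.0839, 0.2504]
tool_rot: [[0.983, -0.184, 0.0], [-0.184, -0.983, -0.0], [0.0, 0.0, -1.0]]
ft_force: [0.7, -0.2, 1.4]
grip_width: 0.0853
gripper_force: 0.0
```

```bash
python3 go.py .491,.0965,.15,-10.6
```

```text
t 1.15 p [ 0.3956 -0.0839  0.2504] w 0.0853
.491,.0965,.15,-10.6 [0.1212, -0.3898, 0.2009, 0.0, -0.0001, 0.0]
```

Request:
arm_command --commands '[-1,0.121,-0.39,0.2,0,0,0,-1,0.121,-0.39,0.2,0,0,0,-1,0.121,-0.39,0.2,0,0,0,-1,0.121,-0.39,0.2,0,0,0,-1,0.121,-0.39,0.2,0,0,0,-1,0.121,-0.39,0.2,0,0,0,-1,0.121,-0.39,0.2,0,0,0,-1,0.121,-0.39,0.2,0,0,0,-1,0.121,-0.39,0.2,0,0,0]'

```text
time_s: 1.9
position: [0.4903, 0.094, 0.1506]
tool_rot: [[0.983, -0.184, 0.0], [-0.184, -0.983, -0.0], [0.0, 0.0, -1.0]]
ft_force: [-0.3, -0.0, -0.2]
grip_width: 0.0854
gripper_force: 0.0
```

```bash
cat >> h.py <<'E'
def wcast(d,s,px,z):
    K=d["intrinsics"]; px=np.atleast_2d(np.asarray(px,float)); u=(px-K[:2,2])/K[0,0]
    r=np.hypot(*u.T)+1e-12; v=np.c_[u*(np.sin(r)/r)[:,None],np.cos(r)]
    M=d["tool_from_camera"]; R=s["tool_rot"]; o=s["position"]+R@M[:3,3]; v=v@(R@M[:3,:3]).T
    return (o+v*((z-o[2])/v[:,2])[:,None])[:,:2]
E
python3 - <<'E'
from rig import env,optics; from h import *; import pickle
s=env.observe(); d=optics.get_image("wrist"); pickle.dump((s,d),open("w1.pkl","wb"))
print(s["position"])
cv2.imwrite("pics/w1.png",d["image"][:,:,::-1])
E
```

```text
[0.49032464 0.09400321 0.15062211]
```

View pics/w1.png

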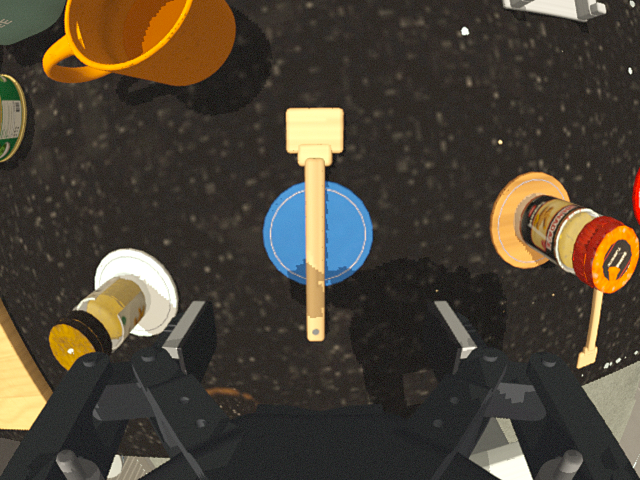

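The wrist view shows the spatula blade at (315,130), the handle running to (316,340), the blue coaster at (318,233), and the open fingers either side of the line. I'll refine from here.

```bash
python3 - <<'E'
from h import *; import pickle
s,d=pickle.load(open("w1.pkl","rb"))
m=mask(d,(10,40,90),(32,200,255),(280,100,350,345)); c=big(m); print(cv2.boundingRect(c))
P=wcast(d,s,c,.018)
h=wcast(d,s,c[(c[:,1]>175)],.018)
v=cv2.fitLine(h.astype(np.float32),cv2.DIST_HUBER,0,.001,.001).ravel(); w=v[:2]*np.sign(v[0])
t=(P-v[2:])@w; print("yaw",np.degrees(np.arctan2(w[1],w[0])),"len",np.ptp(t),"mid",v[2:]+w*(t.max()+t.min())/2)
b=mask(d,(95,80,40),(125,255,255),(255,170,380,300)); Q=wcast(d,s,cv2.convexHull(np.argwhere(b)[:,::-1].astype(np.int32))[:,0],.006)
print("blue",cv2.minEnclosingCircle(Q.astype(np.float32)))
E
python3 go.py .491,.0965,.028,-10.6
```

```text
(285, 107, 59, 235)
yaw -13.551773 len 0.18055856688311284 mid [0.48947548 0.09317585]
blue ((0.4854922890663147, 0.0957433432340622), 0.04255099594593048)
t 1.95 p [0.4904 0.0937 0.1509] w 0.0858
.491,.0965,.028,-10.6 [0.0, -0.0057, 0.2458, 0.0, -0.0003, -0.0003]
```

Request:
arm_command --commands '[-1,0,-0.003,0.1,0,0,0,-1,0,-0.003,0.16,0,0,0,-1,0,-0.003,0.22,0,0,0,-1,0,-0.003,0.246,0,0,0,-1,0,-0.003,0.246,0,0,0,1,0,-0.003,0.246,0,0,0,1,0,-0.003,0.246,0,0,0,1,0,-0.003,0.246,0,0,0,1,0,-0.003,0.246,0,0,0,1,0,-0.003,0.246,0,0,0,1,0,-0.003,0.246,0,0,0,1,0,-0.003,0.246,0,0,0]' --newtons 30

```text
time_s: 2.95
position: [0.491, 0.096, 0.028]
tool_rot: [[0.983, -0.184, 0.001], [-0.184, -0.983, -0.0], [0.001, -0.0, -1.0]]
ft_force: [-1.7, -0.4, 5.4]
grip_width: 0.0132
gripper_force: 31.6
```

Gripped at 13 mm. Next I'll lift and take a wrist picture.

Request:
arm_command --commands '[1,0,0,-0.06,0,0,0,1,0,0,-0.12,0,0,0,1,0,0,-0.18,0,0,0,1,0,0,-0.24,0,0,0,1,0,0,-0.24,0,0,0]'

```text
time_s: 3.37
position: [0.4928, 0.0961, 0.1526]
tool_rot: [[0.983, -0.183, 0.01], [-0.183, -0.983, -0.0], [0.01, -0.001, -1.0]]
ft_force: [1.1, -0.2, 0.3]
grip_width: 0.0128
gripper_force: 30.9
```

```bash
python3 - <<'E'
from rig import env,optics; from h import *; import pickle
s=env.observe(); d=optics.get_image("wrist"); t=optics.get_image("top"); pickle.dump((s,d,t),open("w2.pkl","wb"))
print(s["position"],s["grip_width"],s["ft_force"])
cv2.imwrite("pics/w2.png",d["image"][:,:,::-1])
E
python3 go.py .62,-.13,.148,84.7 .659,-.131,.1,84.7
```

```text
[0.49281602 0.09611511 0.15261068] 0.012819750708823192 [ 1.06562921 -0.21913541  0.25944952]
t 3.47 p [0.4909 0.0961 0.148 ] w 0.0131
.62,-.13,.148,84.7 [0.3368, 0.3971, 0.0006, 0.0007, -0.0009, -0.794]
.659,-.131,.1,84.7 [0.4137, 0.3848, 0.0967, 0.0007, -0.0009, -0.794]
```

View pics/w2.png

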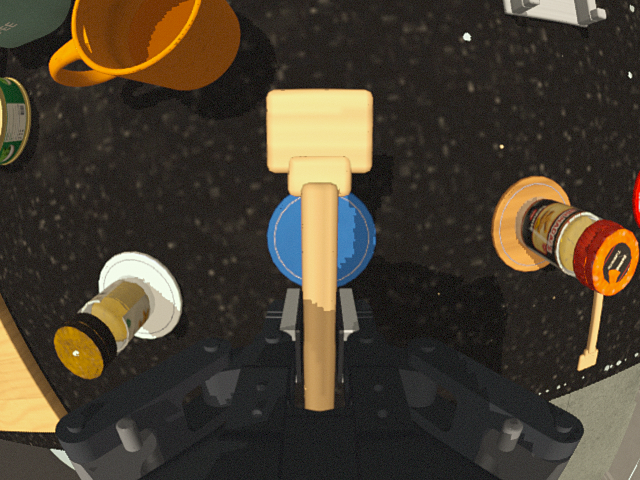

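The spatula is held straight: blade edge at row 90, handle centred at column 319. Next, swing above the rest and look again.

Request:
arm_command --commands '[1,0.414,0.385,0,0,0,-0.794,1,0.414,0.385,0,0,0,-0.794,1,0.414,0.385,0,0,0,-0.794,1,0.414,0.385,0,0,0,-0.794,1,0.414,0.385,0,0,0,-0.794,1,0.414,0.385,0,0,0,-0.794,1,0.414,0.385,0,0,0,-0.794,1,0.414,0.385,0,0,0,-0.794,1,0.414,0.385,0,0,0,-0.794,1,0.414,0.385,0,0,0,-0.794,1,0.414,0.385,0,0,0,-0.794,1,0.414,0.385,0,0,0,-0.794]'

```text
time_s: 4.47
position: [0.6583, -0.1311, 0.1449]
tool_rot: [[0.25, 0.968, -0.004], [0.968, -0.25, 0.001], [0.0, -0.004, -1.0]]
ft_force: [1.2, 0.3, -0.7]
grip_width: 0.0131
gripper_force: 30.9
```

Request:
arm_command --commands '[1,0,0,0,0,0,-0.055,1,0,0,0,0,0,-0.08,1,0,0,0,0,0,-0.08,1,0,0,0,0,0,-0.08]'

```text
time_s: 4.8
position: [0.6585, -0.1311, 0.1457]
tool_rot: [[0.093, 0.996, -0.002], [0.996, -0.093, 0.001], [0.001, -0.003, -1.0]]
ft_force: [0.9, -0.8, 0.2]
grip_width: 0.0128
gripper_force: 30.9
```

```bash
python3 - <<'E'
from rig import env,optics; from h import *; import pickle
s=env.observe(); d=optics.get_image("wrist"); pickle.dump((s,d),open("w3.pkl","wb"))
print(s["position"],s["grip_width"],s["tool_rot"].round(3).tolist())
cv2.imwrite("pics/w3.png",d["image"][:,:,::-1])
_,w,t=pickle.load(open("w2.pkl","rb"))
I={"tool_rot":np.diag([1,1,1.]),"position":np.zeros(3)}
print("blade end/handle in tool", wcast(w,I,[(320,90),(319,172),(319,290)],.010))
bl=mask(t,(95,90,60),(120,255,255),(240,220,310,285)); print(cv2.contourArea(big(bl)))
E
python3 go.py .659,-.131,.148,84.7
```

```text
[ 0.65846576 -0.13106945  0.14566445] 0.012826512720863268 [[0.093, 0.996, -0.002], [0.996, -0.093, 0.001], [0.001, -0.003, -1.0]]
blade end/handle in tool [[0.08733623 0.00060553]
 [0.05757778 0.00026318]
 [0.01117928 0.00027979]]
t 4.85 p [ 0.6586 -0.1311  0.146 ] w 0.0132
.659,-.131,.148,84.7 [0.0003, 0.0009, -0.004, -0.001, -0.0003, -0.0005]Traceback (most recent call last):
  File "<stdin>", line 8, in <module>
  File "h.py", line 11, in big
    c,_=cv2.findContours(m,cv2.RETR_EXTERNAL,cv2.CHAIN_APPROX_NONE); return max(c,key=cv2.contourArea)[:,0]
                                                                            ~~~^^^^^^^^^^^^^^^^^^^^^^^
ValueError: max() iterable argument is empty
```

View pics/w3.png

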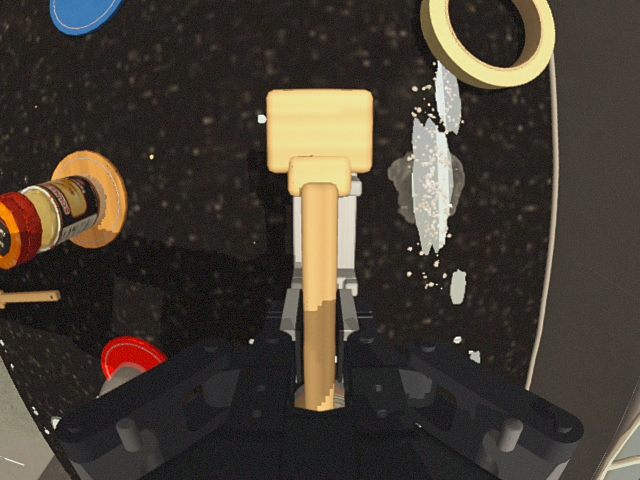

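Run:
```python
from h import *; import pickle
s,d=pickle.load(open("w3.pkl","rb"))
im=d["image"][165:315,260:380,::-1]; cv2.imwrite("pics/w3c.png",cv2.resize(im,None,fx=4,fy=4,interpolation=cv2.INTER_CUBIC))
```

```text
(no output)
```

View pics/w3c.png

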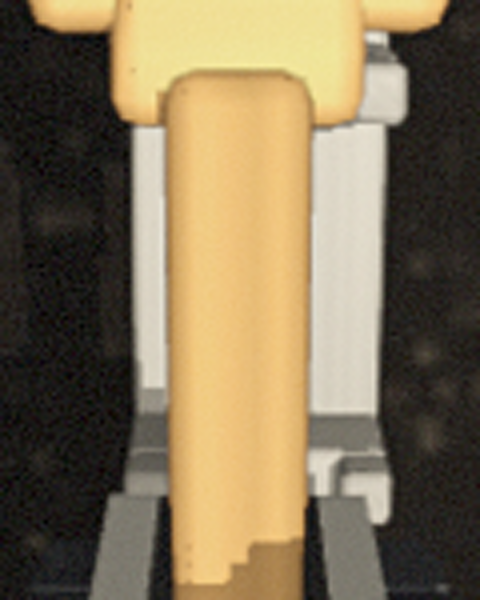

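Run:
```python
from h import *; import pickle
s,d=pickle.load(open("w3.pkl","rb"))
f=lambda L,z: wcast(d,s,[(260+a/4,165+b/4) for a,b in L],z).round(4).tolist()
print("plate edges",f([(133,250),(385,250),(136,380),(379,380)],.006))
print("near inner foot",f([(340,414)],.006),"notch edge",f([(325,450)],.026))
print("prongs",f([(387,92),(367,492)],.037))
I={"tool_rot":np.eye(3),"position":np.zeros(3)}
print("spat sides tool",wcast(d,I,[(260+168/4,165+250/4),(260+309/4,165+250/4),(260+175/4,165+540/4),(260+304/4,165+540/4)],.009).round(4).tolist())
```

```text
plate edges [[0.6384, -0.1259], [0.6846, -0.1302], [0.6361, -0.1512], [0.6819, -0.1555]]
near inner foot [[0.674, -0.1616]] notch edge [[0.6702, -0.1604]]
prongs [[0.6844, -0.0958], [0.6765, -0.1643]]
spat sides tool [[0.0379, -0.0074], [0.0379, 0.0057], [0.0081, -0.0072], [0.0082, 0.0057]]
```

Request:
arm_command --commands '[1,0.0066,0.0062,0.05,0,0,0,1,0.0066,0.0062,0.1,0,0,0,1,0.0066,0.0062,0.14,0,0,0,1,0.0066,0.0062,0.17,0,0,0,1,0.0066,0.0062,0.185,0,0,0,1,0.0066,0.0062,0.193,0,0,0,1,0.0066,0.0062,0.193,0,0,0,1,0.0066,0.0062,0.193,0,0,0]'

```text
time_s: 5.52
position: [0.6627, -0.1284, 0.0516]
tool_rot: [[0.092, 0.996, 0.001], [0.996, -0.092, -0.0], [-0.0, 0.001, -1.0]]
ft_force: [0.7, 0.3, -0.7]
grip_width: 0.013
gripper_force: 30.9
```

Request:
arm_command --commands '[1,0,-0.001,0.006,0,0,0,1,0,-0.001,0.006,0,0,0,-0.3,0,-0.001,0.006,0,0,0,-0.3,0,-0.001,0.006,0,0,0,-0.3,0,-0.001,0.006,0,0,0,-0.3,0,-0.001,0.006,0,0,0,-0.3,0,-0.001,-0.05,0,0,0,-0.3,0,-0.001,-0.11,0,0,0,-0.3,0,-0.001,-0.17,0,0,0,-0.3,0,-0.001,-0.23,0,0,0,-0.3,0,-0.001,-0.28,0,0,0,-0.3,0,-0.001,-0.3,0,0,0]'

```text
time_s: 6.52
position: [0.6626, -0.1284, 0.2052]
tool_rot: [[0.091, 0.996, 0.006], [0.996, -0.091, -0.002], [-0.002, 0.006, -1.0]]
ft_force: [0.9, -0.4, 0.5]
grip_width: 0.0555
gripper_force: 0.0
```

```bash
python3 - <<'E'
from rig import env,optics; from h import *; import pickle
s=env.observe(); d=optics.get_image("wrist"); t=optics.get_image("side"); pickle.dump((s,d,t),open("w4.pkl","wb"))
print(s["time_s"],s["position"],s["grip_width"])
A=cv2.resize(d["image"][100:340,220:420,::-1],None,fx=2,fy=2); B=cv2.resize(t["image"][250:330,380:480,::-1],None,fx=4,fy=4,interpolation=cv2.INTER_CUBIC)
B=cv2.copyMakeBorder(B,0,160,0,0,cv2.BORDER_CONSTANT); cv2.imwrite("pics/w4.png",np.hstack([A,B]))
E
python3 go.py .467,-.256,.15,90
```

```text
6.5167 [ 0.66264487 -0.12844291  0.20517784] 0.055496927596339105
t 6.62 p [ 0.6622 -0.1283  0.2024] w 0.0551
.467,-.256,.15,90 [-0.2899, -0.3659, 0.1039, 0.0016, 0.0005, -0.0437]
```

View pics/w4.png

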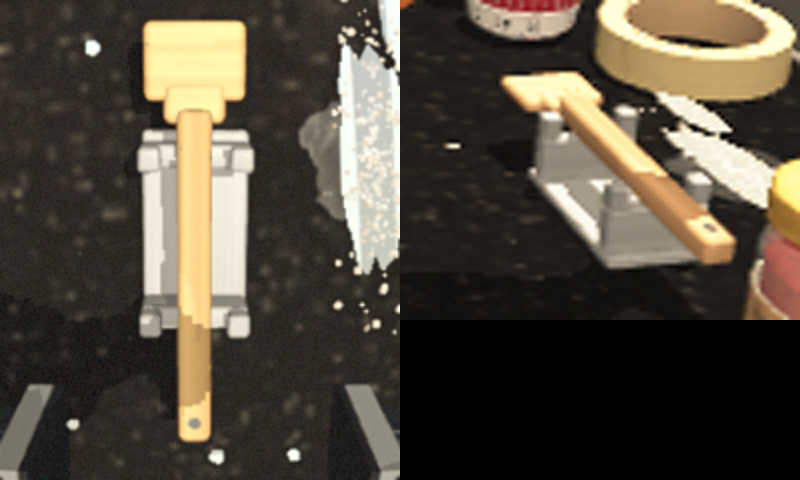

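Run:
```python
from h import *; import pickle
s,d,t=pickle.load(open("w4.pkl","rb"))
f=lambda L,z: wcast(d,s,[(220+a/2,100+b/2) for a,b in L],z)
e=f([(195,20),(195,440)],.036); p=f([(150,158),(243,158),(150,322),(239,322)],.037)
print(e.round(4),np.hypot(*(e[0]-e[1])),e.mean(0)); print(p.round(4),p.mean(0))
bl=mask(t,(95,90,60),(120,255,255),(250,240,360,300));
```

```text
[[ 0.6695 -0.0391]
 [ 0.6529 -0.2187]] 0.18032255153767998 [ 0.6612357  -0.12888798]
[[ 0.6468 -0.0918]
 [ 0.6834 -0.0951]
 [ 0.6394 -0.1602]
 [ 0.6766 -0.1636]] [ 0.66157031 -0.1276806 ]
```

The spatula lies in both notches, within 2 mm of the rest's middle. Next is the salt shaker on the red coaster.

Request:
arm_command --commands '[-1,-0.29,-0.366,0.05,0,0,-0.044,-1,-0.29,-0.366,0.05,0,0,-0.044,-1,-0.29,-0.366,0.05,0,0,-0.044,-1,-0.29,-0.366,0.05,0,0,-0.044,-1,-0.29,-0.366,0.05,0,0,-0.044,-1,-0.29,-0.366,0.1,0,0,-0.044,-1,-0.29,-0.366,0.1,0,0,-0.044,-1,-0.29,-0.366,0.1,0,0,-0.044,-1,-0.29,-0.366,0.1,0,0,-0.044]'

```text
time_s: 7.37
position: [0.4666, -0.2556, 0.1501]
tool_rot: [[-0.001, 1.0, -0.001], [1.0, 0.001, 0.001], [0.001, -0.001, -1.0]]
ft_force: [1.0, -0.1, -0.2]
grip_width: 0.0854
gripper_force: 0.0
```

```bash
python3 - <<'E'
from rig import env,optics; from h import *; import pickle
s=env.observe(); d=optics.get_image("wrist"); t=optics.get_image("top"); pickle.dump((s,d,t),open("w5.pkl","wb"))
print(s["position"])
cv2.imwrite("pics/w5.png",d["image"][:,:,::-1])
for n,lo,hi,b,z,r in (("blue",(95,90,60),(120,255,255),(240,220,310,285),.006,.042),("wood",(5,80,120),(25,255,255),(330,230,390,290),.006,.042),("white",(0,0,150),(40,110,255),(175,230,225,290),.006,.042),("bcap",(10,150,60),(25,255,255),(160,240,194,280),.102,.022),("rcap",(5,200,170),(19,255,255),(345,240,385,275),.112,.022)):
    try: print(n,fitc(t,mask(t,lo,hi,b),z,r),fitc(t,mask(t,lo,hi,b),z,r,True))
    except Exception as e: print(n,e)
E
python3 go.py .467,-.256,.055,90
```

```text
[ 0.46659484 -0.25556961  0.15013968]
blue (array([0.4866, 0.0956]), np.float64(0.001)) (array([0.4867, 0.0955, 0.0431]), np.float64(0.0005))
wood (array([ 0.4661, -0.0843]), np.float64(0.0006)) (array([ 0.4661, -0.0843,  0.0424]), np.float64(0.0006))
white (array([0.4636, 0.2644]), np.float64(0.0021)) (array([0.4635, 0.264 , 0.0415]), np.float64(0.0015))
bcap (array([0.4652, 0.2669]), np.float64(0.0018)) (array([0.4651, 0.2645, 0.024 ]), np.float64(0.0012))
rcap (array([ 0.4686, -0.0848]), np.float64(0.0012)) (array([ 0.4686, -0.0841,  0.021 ]), np.float64(0.0011))
t 7.47 p [ 0.4673 -0.2554  0.1509] w 0.0853
.467,-.256,.055,90 [-0.0012, -0.0007, 0.1918, 0.0003, 0.0001, 0.001]
```

View pics/w5.png

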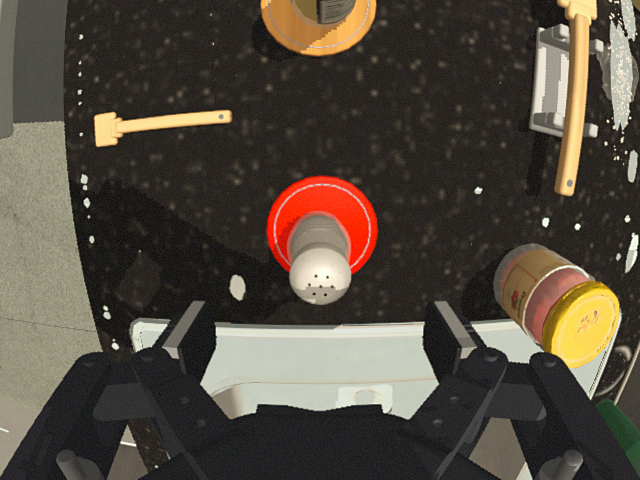

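The salt shaker's top is at (320,277), centred between the open fingers, and the red coaster is at (322,230). Descend and grip.

Request:
arm_command --commands '[-1,-0.001,0,0.06,0,0,0,-1,-0.001,0,0.12,0,0,0,-1,-0.001,0,0.17,0,0,0,-1,-0.001,0,0.19,0,0,0,-1,-0.001,0,0.19,0,0,0,0.4,-0.001,0,0.19,0,0,0,0.4,-0.001,0,0.19,0,0,0,0.4,-0.001,0,0.19,0,0,0,0.4,-0.001,0,0.19,0,0,0,0.4,-0.001,0,0.19,0,0,0,0.4,-0.001,0,0.19,0,0,0]' --newtons 25

```text
time_s: 8.38
position: [0.4666, -0.2567, 0.0573]
tool_rot: [[-0.001, 1.0, 0.002], [1.0, 0.001, -0.002], [-0.002, 0.002, -1.0]]
ft_force: [-2.4, 0.6, 7.6]
grip_width: 0.0393
gripper_force: 24.6
```

```bash
python3 - <<'E'
from h import *; import pickle
s,d,t=pickle.load(open("w5.pkl","rb"))
m=mask(d,(0,130,60),(9,255,255),(255,165,390,275))|mask(d,(172,130,60),(180,255,255),(255,165,390,275))
p=wcast(d,s,big(m),.006)
f=lambda x: np.hypot(*(p-x).T)-.042
print("red pad",least_squares(f,p.mean(0),loss="cauchy",f_scale=.0005).x, "salt top",wcast(d,s,[(320.5,277)],.085))
E
python3 go.py .4865,.0955,.2,90
```

```text
red pad [ 0.46740582 -0.25600572] salt top [[ 0.46624492 -0.2605809 ]]
t 8.38 p [ 0.4666 -0.2567  0.0573] w 0.0393
.4865,.0955,.2,90 [0.704, 0.0407, -0.2865, 0.0008, 0.0008, 0.0004]
```

Request:
arm_command --commands '[0.4,0,0,-0.04,0,0,0,0.4,0,0,-0.1,0,0,0,0.4,0,0,-0.17,0,0,0,0.4,0,0,-0.24,0,0,0,0.4,0,0,-0.29,0,0,0,0.4,0,0,-0.29,0,0,0]'

```text
time_s: 8.88
position: [0.4677, -0.2574, 0.2067]
tool_rot: [[-0.001, 1.0, 0.008], [1.0, 0.001, -0.007], [-0.007, 0.008, -1.0]]
ft_force: [-0.2, -0.2, -1.0]
grip_width: 0.0384
gripper_force: 25.6
```

```bash
python3 - <<'E'
from rig import env,optics; from h import *; import pickle
s=env.observe(); d=optics.get_image("wrist"); t=optics.get_image("side"); pickle.dump((s,d,t),open("w6.pkl","wb"))
print(s["position"],s["grip_width"],s["gripper_force"])
A=cv2.resize(t["image"][130:400,240:480,::-1],(400,450)); B=cv2.resize(d["image"][120:420,220:420,::-1],(300,450))
cv2.imwrite("pics/w6.png",np.hstack([A,B]))
E
python3 go.py .4865,.0955,.2,90
```

```text
[ 0.46766334 -0.25742481  0.20667667] 0.03841534375514728 25.61776988703059
t 8.98 p [ 0.4663 -0.2563  0.2016] w 0.0386
.4865,.0955,.2,90 [0.7035, 0.041, 0.0023, 0.0007, 0.0006, 0.0003]
```

View pics/w6.png

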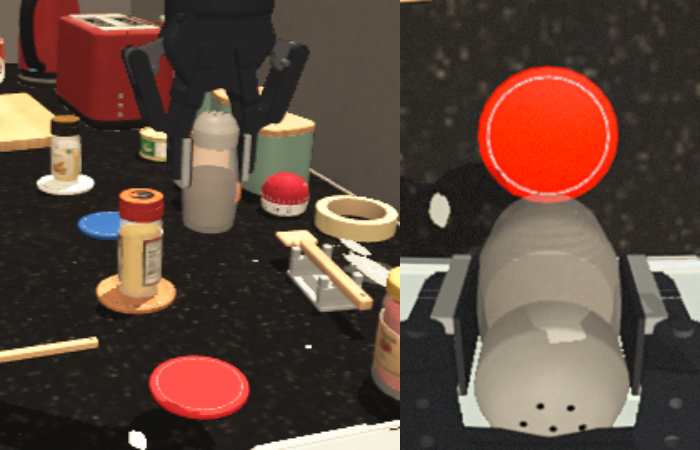

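The side view shows the salt shaker held upright, gripped at its narrower waist, with the red coaster empty. Carry it to blue.

Request:
arm_command --commands '[0.4,0.704,0.04,0,0,0,0,0.4,0.704,0.04,0,0,0,0,0.4,0.704,0.04,0,0,0,0,0.4,0.704,0.04,0,0,0,0,0.4,0.704,0.04,0,0,0,0,0.4,0.704,0.04,0,0,0,0,0.4,0.704,0.04,0,0,0,0,0.4,0.704,0.04,0,0,0,0,0.4,0.704,0.04,0,0,0,0,0.4,0.704,0.04,0,0,0,0,0.4,0.704,0.04,0,0,0,0,0.4,0.704,0.04,0,0,0,0]'

```text
time_s: 9.98
position: [0.4857, 0.0951, 0.1999]
tool_rot: [[-0.0, 1.0, -0.002], [1.0, 0.0, -0.0], [-0.0, -0.002, -1.0]]
ft_force: [-0.2, -1.0, -2.0]
grip_width: 0.039
gripper_force: 25.6
```

```bash
python3 - <<'E'
from rig import env,optics; from h import *; import pickle
s=env.observe(); t=optics.get_image("side"); pickle.dump((s,t),open("w7.pkl","wb"))
cv2.imwrite("pics/w7.png",cv2.resize(t["image"][160:320,220:420,::-1],None,fx=3,fy=3))
s,d,_=pickle.load(open("w6.pkl","rb"))
m=mask(d,(0,130,60),(9,255,255),(240,150,400,215))|mask(d,(172,130,60),(180,255,255),(240,150,400,215))
p=wcast(d,s,big(m),.006); f=lambda x: np.hypot(*(p-x).T)-.042
print("red pad",least_squares(f,p.mean(0),loss="cauchy",f_scale=.0005).x)
E
python3 go.py .486,.0955,.059,90
```

```text
red pad [ 0.46745614 -0.25595989]
t 10.03 p [0.4859 0.0947 0.2001] w 0.0389
.486,.0955,.059,90 [0.0016, 0.0007, 0.2822, -0.0007, 0.0001, -0.0003]
```

View pics/w7.png

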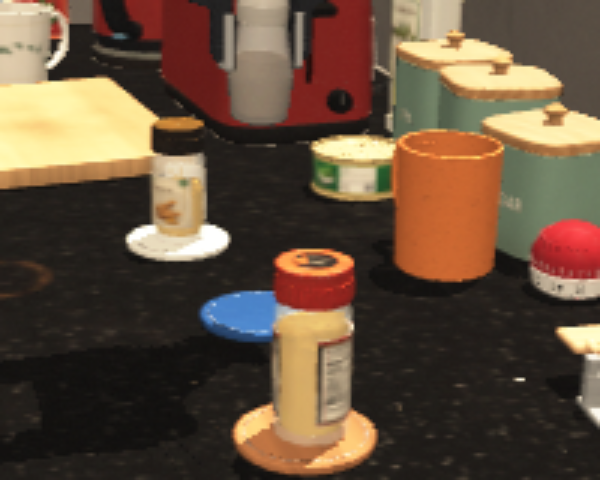

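The salt shaker hangs upright over blue, its foot at about (307,201) in the side view. Now lower it.

Request:
arm_command --commands '[0.4,0.001,0.0,0.06,0,0,0,0.4,0.001,0.0,0.12,0,0,0,0.4,0.001,0.0,0.18,0,0,0,0.4,0.001,0.0,0.23,0,0,0,0.4,0.001,0.0,0.255,0,0,0,0.4,0.001,0.0,0.268,0,0,0,0.4,0.001,0.0,0.276,0,0,0,0.4,0.001,0.0,0.28,0,0,0,0.4,0.001,0.0,0.28,0,0,0,0.4,0.001,0.0,0.28,0,0,0]'

```text
time_s: 10.87
position: [0.4865, 0.096, 0.0616]
tool_rot: [[-0.0, 1.0, 0.002], [1.0, 0.0, -0.0], [-0.0, 0.002, -1.0]]
ft_force: [-0.6, -0.5, -0.3]
grip_width: 0.0391
gripper_force: 25.6
```

Request:
arm_command --commands '[0.4,0,0,0.003,0,0,0,0.4,0,0,0.006,0,0,0,0.4,0,0,0.006,0,0,0,0.4,0,0,0.006,0,0,0]'

```text
time_s: 11.2
position: [0.4861, 0.0962, 0.0579]
tool_rot: [[-0.001, 1.0, 0.0], [1.0, 0.001, 0.0], [0.0, 0.0, -1.0]]
ft_force: [-0.3, -0.0, -1.0]
grip_width: 0.0388
gripper_force: 25.6
```

Request:
arm_command --commands '[0.4,0,0,0.002,0,0,0,0.4,0,0,0.003,0,0,0,0.4,0,0,0.003,0,0,0,-0.8,0,0,0.003,0,0,0,-0.8,0,0,0.003,0,0,0,-0.8,0,0,0.003,0,0,0,-1,0,0,0.003,0,0,0,-1,0,0,-0.05,0,0,0,-1,0,0,-0.11,0,0,0,-1,0,0,-0.17,0,0,0,-1,0,0,-0.23,0,0,0,-1,0,0,-0.25,0,0,0]'

```text
time_s: 12.2
position: [0.4872, 0.0962, 0.1868]
tool_rot: [[-0.001, 1.0, 0.006], [1.0, 0.001, -0.0], [-0.0, 0.006, -1.0]]
ft_force: [0.6, 0.2, 1.1]
grip_width: 0.0852
gripper_force: 0.0
```

```bash
python3 - <<'E'
from rig import env,optics; from h import *; import pickle
s=env.observe(); d=optics.get_image("wrist"); pickle.dump((s,d),open("w8.pkl","wb"))
print(s["position"]); cv2.imwrite("pics/w8.png",d["image"][:,:,::-1])
b=mask(d,(95,80,40),(125,255,255),(200,100,440,300)); p=wcast(d,s,big(b),.006); f=lambda x: np.hypot(*(p-x).T)-.042
print("blue",least_squares(f,p.mean(0),loss="cauchy",f_scale=.0005).x)
E
python3 go.py .468,-.084,.19,90
```

```text
[0.48724986 0.09617686 0.18675872]
blue [0.48538955 0.09011451]
t 12.25 p [0.4875 0.0962 0.1868] w 0.0853
.468,-.084,.19,90 [-0.3603, -0.0392, -0.0065, 0.0034, 0.0001, 0.0004]
```

View pics/w8.png

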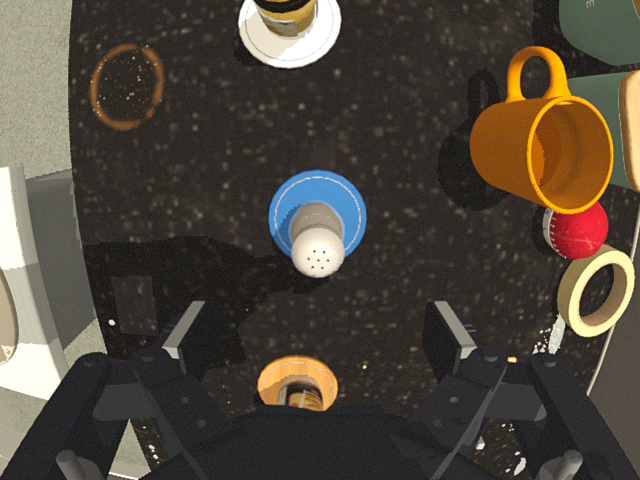

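The salt shaker stands centred on blue, with its top at (318,252) and the coaster at (318,218). Next is the red-capped jar.

Request:
arm_command --commands '[-1,-0.36,-0.039,-0.006,0,0,0,-1,-0.36,-0.039,-0.006,0,0,0,-1,-0.36,-0.039,-0.006,0,0,0,-1,-0.36,-0.039,-0.006,0,0,0,-1,-0.36,-0.039,-0.006,0,0,0,-1,-0.36,-0.039,-0.006,0,0,0,-1,-0.36,-0.039,-0.006,0,0,0]'

```text
time_s: 12.83
position: [0.4664, -0.0841, 0.185]
tool_rot: [[0.001, 1.0, -0.001], [1.0, -0.001, 0.001], [0.001, -0.001, -1.0]]
ft_force: [-0.3, 0.4, 0.4]
grip_width: 0.0852
gripper_force: 0.0
```

```bash
python3 - <<'E'
from rig import env,optics; from h import *; import pickle
s=env.observe(); d=optics.get_image("wrist"); pickle.dump((s,d),open("w9.pkl","wb"))
print(s["position"]); cv2.imwrite("pics/w9.png",d["image"][140:380,180:500,::-1])
E
python3 go.py .468,-.0845,.073,90
```

```text
[ 0.46635046 -0.08408959  0.18502773]
t 12.88 p [ 0.4664 -0.0832  0.1852] w 0.0855
.468,-.0845,.073,90 [-0.0027, 0.0034, 0.2243, -0.0006, -0.0004, 0.0002]
```

View pics/w9.png

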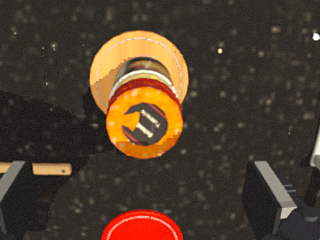

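The cap sits at (325,264), a few mm toward +x of the coaster centre at column 319, which matches the top view. Descend and grip.

Request:
arm_command --commands '[-1,-0.002,0.003,0.06,0,0,0,-1,-0.002,0.003,0.12,0,0,0,-1,-0.002,0.003,0.18,0,0,0,-1,-0.002,0.003,0.22,0,0,0,-1,-0.002,0.003,0.224,0,0,0,-1,-0.002,0.003,0.224,0,0,0,0.4,-0.002,0.003,0.224,0,0,0,0.4,-0.002,0.003,0.224,0,0,0,0.4,-0.002,0.003,0.224,0,0,0,0.4,-0.002,0.003,0.224,0,0,0,0.4,-0.002,0.003,0.224,0,0,0,0.4,-0.002,0.003,0.224,0,0,0]'

```text
time_s: 13.88
position: [0.4687, -0.085, 0.075]
tool_rot: [[-0.001, 1.0, 0.002], [1.0, 0.001, -0.001], [-0.001, 0.002, -1.0]]
ft_force: [0.2, -0.2, 6.2]
grip_width: 0.044
gripper_force: 24.2
```

Request:
arm_command --commands '[0.4,0,0,-0.03,0,0,0,0.4,0,0,-0.08,0,0,0,0.4,0,0,-0.14,0,0,0,0.4,0,0,-0.17,0,0,0,0.4,0,0,-0.17,0,0,0]'

```text
time_s: 14.3
position: [0.4694, -0.0854, 0.1622]
tool_rot: [[-0.001, 1.0, 0.006], [1.0, 0.001, -0.003], [-0.003, 0.006, -1.0]]
ft_force: [0.2, -1.5, -1.8]
grip_width: 0.0436
gripper_force: 25.7
```

```bash
python3 go.py .467,-.256,.158,90
```

```text
t 14.3 p [ 0.4694 -0.0854  0.1622] w 0.0436
.467,-.256,.158,90 [-0.3413, -0.005, 0.0093, 0.003, 0.0014, 0.0003]
```

Request:
arm_command --commands '[0.4,-0.341,-0.003,0,0,0,0,0.4,-0.341,-0.003,0,0,0,0,0.4,-0.341,-0.003,0,0,0,0,0.4,-0.341,-0.003,0,0,0,0,0.4,-0.341,-0.003,0,0,0,0,0.4,-0.341,-0.003,0,0,0,0,0.4,-0.341,-0.003,0,0,0,0]'

```text
time_s: 14.88
position: [0.4663, -0.2548, 0.1578]
tool_rot: [[0.0, 1.0, -0.001], [1.0, -0.0, 0.002], [0.002, -0.001, -1.0]]
ft_force: [-0.2, -0.5, -2.2]
grip_width: 0.0439
gripper_force: 25.7
```

```bash
python3 go.py .468,-.256,.076,90
```

```text
t 14.88 p [ 0.4663 -0.2548  0.1578] w 0.0439
.468,-.256,.076,90 [-0.0026, 0.0037, 0.1636, -0.0007, -0.0008, -0.0]
```

Request:
arm_command --commands '[0.4,-0.002,0.002,0.06,0,0,0,0.4,-0.002,0.002,0.11,0,0,0,0.4,-0.002,0.002,0.14,0,0,0,0.4,-0.002,0.002,0.155,0,0,0,0.4,-0.002,0.002,0.16,0,0,0,0.4,-0.002,0.002,0.164,0,0,0,0.4,-0.002,0.002,0.164,0,0,0,0.4,-0.002,0.002,0.164,0,0,0]'

```text
time_s: 15.55
position: [0.4682, -0.2564, 0.0777]
tool_rot: [[-0.001, 1.0, 0.001], [1.0, 0.001, -0.001], [-0.001, 0.001, -1.0]]
ft_force: [-0.8, -0.8, -1.5]
grip_width: 0.0436
gripper_force: 25.7
```

Request:
arm_command --commands '[0.4,0,0,0.003,0,0,0,0.4,0,0,0.005,0,0,0,0.4,0,0,0.006,0,0,0,0.4,0,0,0.006,0,0,0,-0.8,0,0,0.006,0,0,0,-0.8,0,0,0.006,0,0,0,-1,0,0,0.006,0,0,0,-1,0,0,-0.05,0,0,0,-1,0,0,-0.11,0,0,0,-1,0,0,-0.17,0,0,0,-1,0,0,-0.22,0,0,0,-1,0,0,-0.22,0,0,0]'

```text
time_s: 16.55
position: [0.4692, -0.2575, 0.1917]
tool_rot: [[-0.001, 1.0, 0.007], [1.0, 0.001, -0.006], [-0.006, 0.007, -1.0]]
ft_force: [0.6, -0.1, 0.3]
grip_width: 0.0852
gripper_force: 0.0
```

```bash
python3 - <<'E'
from rig import env,optics; from h import *; import pickle
s=env.observe(); d=optics.get_image("wrist"); pickle.dump((s,d),open("w10.pkl","wb"))
A=d["image"][140:380,180:500,::-1]
t=optics.get_image("side"); B=cv2.resize(t["image"][230:410,280:440,::-1],(213,240)); cv2.imwrite("pics/w10.png",np.hstack([A,B]))
m=mask(d,(0,190,60),(5,255,255),(230,130,400,275)); p=wcast(d,s,big(m),.006)
E
python3 go.py .465,.2645,.185,90
```

```text
t 16.65 p [ 0.4679 -0.2564  0.1872] w 0.0857
.465,.2645,.185,90 [1.0418, -0.005, 0.0035, 0.0005, 0.0004, 0.0003]
```

View pics/w10.png

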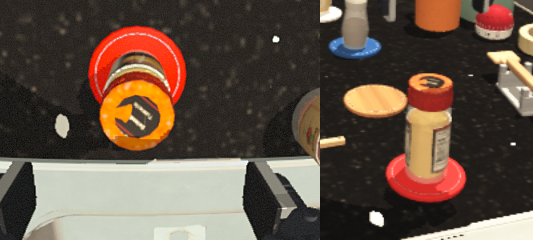

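The red-capped jar stands upright on the red coaster. I have now viewed 15 pictures, one over the limit of 14, so from here I'll check by numbers only. Next is the brown-capped jar.

Request:
arm_command --commands '[-1,0.95,-0.005,0,0,0,0,-1,0.95,-0.005,0,0,0,0,-1,0.95,-0.005,0,0,0,0,-1,0.95,-0.005,0,0,0,0,-1,0.95,-0.005,0,0,0,0,-1,0.95,-0.005,0,0,0,0,-1,0.95,-0.005,0,0,0,0,-1,0.95,-0.005,0,0,0,0,-1,0.95,-0.005,0,0,0,0,-1,0.95,-0.005,0,0,0,0,-1,0.95,-0.005,0,0,0,0,-1,0.95,-0.005,0,0,0,0]'

```text
time_s: 17.65
position: [0.4637, 0.2227, 0.1853]
tool_rot: [[-0.004, 1.0, -0.003], [1.0, 0.004, 0.0], [0.0, -0.003, -1.0]]
ft_force: [0.6, -0.4, -0.6]
grip_width: 0.0853
gripper_force: 0.0
```

```bash
python3 - <<'E'
from rig import env,optics; from h import *; import pickle
s=env.observe(); d=optics.get_image("wrist"); pickle.dump((s,d),open("w11.pkl","wb")); print(s["position"])
H=hsv(d)
c=(int(319-371*.0),0)
# cap (amber top face) and white pad
m=mask(d,(12,140,60),(28,255,255),(230,140,400,330)); k=big(m); (cx,cy),r=cv2.minEnclosingCircle(k.astype(np.float32)); print("amber",(cx,cy),r,cv2.boundingRect(k),wcast(d,s,[(cx,cy)],.102),wcast(d,s,[(cx,cy)],.06))
w=mask(d,(0,0,140),(180,70,255),(200,90,440,330)); k=big(w); print("white",cv2.boundingRect(k))
p=wcast(d,s,k,.006); f=lambda x: np.hypot(*(p-x).T)-.042
print(least_squares(f,p.mean(0),loss="cauchy",f_scale=.0005).x, np.median(abs(f(least_squares(f,p.mean(0),loss="cauchy",f_scale=.0005).x))))
t=optics.get_image("top")
for n,lo,hi,b,z,r in (("wood",(5,80,120),(25,255,255),(330,230,390,290),.006,.042),("redcap",(5,200,170),(19,255,255),(430,235,475,280),.112,.022)):
    print(n,fitc(t,mask(t,lo,hi,b),z,r),fitc(t,mask(t,lo,hi,b),z,r,True))
E
python3 go.py .465,.2645,.185,90 .465,.2645,.065,90
```

```text
[0.46365789 0.22267347 0.18527861]
amber (322.83978271484375, 181.43922424316406) 37.69358444213867 (286, 145, 73, 75) [[0.46426179 0.26779822]] [[0.46459607 0.26206693]]
white (269, 119, 103, 100)
[0.46253126 0.264492  ] 0.0007393341548066444
wood (array([ 0.4656, -0.0847]), np.float64(0.0007)) (array([ 0.4656, -0.0847,  0.0426]), np.float64(0.0005))
redcap (array([ 0.4686, -0.2552]), np.float64(0.0005)) (array([ 0.4686, -0.2552,  0.0222]), np.float64(0.0004))
t 17.75 p [0.4639 0.2211 0.1852] w 0.0854
.465,.2645,.185,90 [0.0868, 0.0025, 0.0003, -0.0013, 0.0001, 0.0023]
.465,.2645,.065,90 [0.0868, 0.0032, 0.2403, -0.0013, 0.0001, 0.0023]
```

Request:
arm_command --commands '[-1,0.09,0.002,0,0,0,0.002,-1,0.09,0.002,0,0,0,0.002,-1,0.09,0.002,0.06,0,0,0.002,-1,0.09,0.002,0.12,0,0,0.002,-1,0.09,0.002,0.18,0,0,0.002,-1,0.09,0.002,0.23,0,0,0.002,-1,0.09,0.002,0.24,0,0,0.002,-1,0.09,0.002,0.24,0,0,0.002,0.4,0.09,0.002,0.24,0,0,0.002,0.4,0.09,0.002,0.24,0,0,0.002,0.4,0.09,0.002,0.24,0,0,0.002,0.4,0.09,0.002,0.24,0,0,0.002]'

```text
time_s: 18.75
position: [0.4663, 0.2638, 0.0681]
tool_rot: [[0.003, 1.0, 0.002], [1.0, -0.003, 0.001], [0.001, 0.002, -1.0]]
ft_force: [-1.0, -0.6, 7.3]
grip_width: 0.0428
gripper_force: 24.2
```

Request:
arm_command --commands '[0.4,0,0,0,0,0,0,0.4,0,0,0,0,0,0,0.4,0,0,0,0,0,0]'

```text
time_s: 19.0
position: [0.4663, 0.2638, 0.0681]
tool_rot: [[0.003, 1.0, 0.002], [1.0, -0.003, 0.001], [0.001, 0.002, -1.0]]
ft_force: [-2.3, -0.9, 5.4]
grip_width: 0.0427
gripper_force: 24.6
```

Request:
arm_command --commands '[0.4,0,0,-0.03,0,0,0,0.4,0,0,-0.09,0,0,0,0.4,0,0,-0.16,0,0,0,0.4,0,0,-0.23,0,0,0,0.4,0,0,-0.26,0,0,0,0.4,0,0,-0.26,0,0,0]'

```text
time_s: 19.5
position: [0.4671, 0.2641, 0.2011]
tool_rot: [[0.003, 1.0, 0.008], [1.0, -0.003, 0.002], [0.002, 0.008, -1.0]]
ft_force: [-0.3, 0.4, -1.5]
grip_width: 0.0426
gripper_force: 26.2
```

Request:
arm_command --commands '[0.4,-0.7,0,0,0,0,0,0.4,-0.7,0,0,0,0,0,0.4,-0.7,0,0,0,0,0,0.4,-0.7,0,0,0,0,0,0.4,-0.7,0,0,0,0,0,0.4,-0.7,0,0,0,0,0,0.4,-0.7,0,0,0,0,0,0.4,-0.7,0,0,0,0,0,0.4,-0.7,0,0,0,0,0,0.4,-0.7,0,0,0,0,0,0.4,-0.7,0,0,0,0,0]'

```text
time_s: 20.42
position: [0.4641, -0.0868, 0.1958]
tool_rot: [[0.006, 1.0, -0.002], [1.0, -0.006, 0.001], [0.001, -0.002, -1.0]]
ft_force: [-0.3, 0.8, -1.3]
grip_width: 0.0425
gripper_force: 26.1
```

```bash
python3 go.py .466,-.0855,.0685,90
```

```text
t 20.42 p [ 0.4641 -0.0868  0.1958] w 0.0425
.466,-.0855,.0685,90 [0.0024, 0.0042, 0.2546, -0.0009, -0.0005, -0.0027]
```

Request:
arm_command --commands '[0.4,0.002,0.003,0.06,0,0,0,0.4,0.002,0.003,0.12,0,0,0,0.4,0.002,0.003,0.18,0,0,0,0.4,0.002,0.003,0.22,0,0,0,0.4,0.002,0.003,0.24,0,0,0,0.4,0.002,0.003,0.25,0,0,0,0.4,0.002,0.003,0.254,0,0,0,0.4,0.002,0.003,0.254,0,0,0,0.4,0.002,0.003,0.254,0,0,0]'

```text
time_s: 21.17
position: [0.4665, -0.0851, 0.0704]
tool_rot: [[0.003, 1.0, 0.001], [1.0, -0.003, -0.0], [-0.0, 0.001, -1.0]]
ft_force: [-0.4, -0.8, -1.3]
grip_width: 0.0423
gripper_force: 26.1
```

Request:
arm_command --commands '[0.4,0,0,0.003,0,0,0,0.4,0,0,0.005,0,0,0,0.4,0,0,0.006,0,0,0,0.4,0,0,0.006,0,0,0,-0.8,0,0,0.006,0,0,0,-0.8,0,0,0.006,0,0,0,-1,0,0,0.006,0,0,0,-1,0,0,-0.05,0,0,0,-1,0,0,-0.11,0,0,0,-1,0,0,-0.17,0,0,0,-1,0,0,-0.22,0,0,0,-1,0,0,-0.23,0,0,0]'

```text
time_s: 22.17
position: [0.4675, -0.0859, 0.1887]
tool_rot: [[0.003, 1.0, 0.006], [1.0, -0.003, -0.003], [-0.003, 0.006, -1.0]]
ft_force: [-0.1, 0.0, 0.8]
grip_width: 0.085
gripper_force: 0.0
```

```bash
python3 go.py .486,.0955,.185,90
```

```text
t 22.17 p [ 0.4675 -0.0859  0.1887] w 0.085
.486,.0955,.185,90 [0.3629, 0.0357, 0.0065, 0.003, 0.0014, -0.0016]
```

Request:
arm_command --commands '[-1,0.362,0.038,0,0,0,0,-1,0.362,0.038,0,0,0,0,-1,0.362,0.038,0,0,0,0,-1,0.362,0.038,0,0,0,0,-1,0.362,0.038,0,0,0,0,-1,0.362,0.038,0,0,0,0,-1,0.362,0.038,0,0,0,0]'

```text
time_s: 22.75
position: [0.4856, 0.0962, 0.1842]
tool_rot: [[0.001, 1.0, -0.001], [1.0, -0.001, -0.0], [-0.0, -0.001, -1.0]]
ft_force: [-0.1, 0.3, -0.7]
grip_width: 0.0851
gripper_force: 0.0
```

```bash
python3 - <<'E'
from rig import env,optics; from h import *; import pickle
t=optics.get_image("top"); sd=optics.get_image("side"); s=env.observe(); w=optics.get_image("wrist"); pickle.dump((s,t,sd,w),open("w12.pkl","wb"))
for n,lo,hi,b,z,r in (("white",(0,0,150),(40,110,255),(160,230,230,300),.006,.042),("wood+jar",(5,80,90),(25,255,255),(325,225,395,295),.006,.042),("bcap",(10,150,60),(25,255,255),(345,240,385,276),.102,.022)):
    m=mask(t,lo,hi,b); k=big(m); print(n,cv2.boundingRect(k),fitc(t,m,z,r),fitc(t,m,z,r,True))
k=mask(w,(0,0,120),(40,90,255),(280,220,360,300)); (c,r)=cv2.minEnclosingCircle(big(k).astype(np.float32)); print("salt top",c,r,wcast(w,s,[c],.085))
print(hsv(t)[240:280:3,362].tolist())
E
python3 go.py .486,.096,.057,90
```

```text
white (174, 230, 28, 70) (array([0.4634, 0.2639]), np.float64(0.0155)) (array([0.457 , 0.2269, 0.0778]), np.float64(0.0086))
wood+jar (338, 239, 41, 42) (array([ 0.4664, -0.0845]), np.float64(0.0012)) (array([ 0.4661, -0.0845,  0.0432]), np.float64(0.0005))
bcap (345, 240, 35, 36) (array([ 0.4565, -0.0722]), np.float64(0.0169)) (array([ 0.4676, -0.0814,  0.0352]), np.float64(0.0017))
salt top (321.5, 243.98214721679688) 32.20869064331055 [[0.48614127 0.09800433]]
[[13, 191, 171], [15, 162, 245], [17, 189, 251], [17, 233, 219], [19, 255, 206], [19, 252, 187], [18, 127, 221], [18, 229, 202], [19, 255, 201], [19, 255, 185], [15, 202, 178], [13, 195, 199], [13, 171, 189], [13, 190, 122]]
t 22.9 p [0.4858 0.0946 0.1845] w 0.0851
.486,.096,.057,90 [0.0029, 0.0005, 0.2551, -0.0003, 0.0001, -0.0024]
```

Request:
arm_command --commands '[-1,0.003,0.0005,0.06,0,0,0,-1,0.003,0.0005,0.12,0,0,0,-1,0.003,0.0005,0.18,0,0,0,-1,0.003,0.0005,0.24,0,0,0,-1,0.003,0.0005,0.254,0,0,0,-1,0.003,0.0005,0.254,0,0,0,0.4,0.003,0.0005,0.254,0,0,0,0.4,0.003,0.0005,0.254,0,0,0,0.4,0.003,0.0005,0.254,0,0,0,0.4,0.003,0.0005,0.254,0,0,0,0.4,0.003,0.0005,0.254,0,0,0,0.4,0.003,0.0005,0.254,0,0,0]'

```text
time_s: 23.9
position: [0.4865, 0.097, 0.0593]
tool_rot: [[0.003, 1.0, 0.002], [1.0, -0.003, -0.0], [-0.0, 0.002, -1.0]]
ft_force: [-1.3, -0.7, 9.6]
grip_width: 0.0387
gripper_force: 24.5
```

Request:
arm_command --commands '[0.4,0,0,-0.03,0,0,0,0.4,0,0,-0.08,0,0,0,0.4,0,0,-0.14,0,0,0,0.4,0,0,-0.17,0,0,0,0.4,0,0,-0.17,0,0,0]'

```text
time_s: 24.32
position: [0.4875, 0.0971, 0.1464]
tool_rot: [[0.003, 1.0, 0.007], [1.0, -0.003, -0.0], [-0.0, 0.007, -1.0]]
ft_force: [1.2, -0.1, -0.9]
grip_width: 0.0382
gripper_force: 25.5
```

```bash
python3 - <<'E'
from h import *; import pickle
s,t,sd,w=pickle.load(open("w12.pkl","rb"))
m=mask(t,(15,222,150),(25,255,255),(340,235,390,280)); k=big(m); print(cv2.boundingRect(k),fitc(t,m,.102,.022,True))
n=mask(w,(0,0,150),(40,70,255),(180,0,420,130)); k=big(n); print(cv2.boundingRect(k)); k=k[k[:,1]>2]; p=wcast(w,s,k,.006); f=lambda x: np.hypot(*(p-x).T)-.042
r=least_squares(f,p.mean(0),loss="cauchy",f_scale=.0005); print("white",r.x,np.median(abs(f(r.x))))
E
python3 go.py .463,.263,.145,90
```

```text
(352, 249, 19, 20) (array([ 0.466 , -0.0822,  0.0182]), np.float64(0.0006))
(241, 24, 42, 41)
white [0.46322425 0.26484397] 0.00031965982216166505
t 24.32 p [0.4875 0.0971 0.1464] w 0.0382
.463,.263,.145,90 [0.3316, -0.0501, 0.0024, 0.0034, 0.0001, -0.0015]
```

Request:
arm_command --commands '[0.4,0.334,-0.047,0,0,0,0,0.4,0.334,-0.047,0,0,0,0,0.4,0.334,-0.047,0,0,0,0,0.4,0.334,-0.047,0,0,0,0,0.4,0.334,-0.047,0,0,0,0,0.4,0.334,-0.047,0,0,0,0,0.4,0.334,-0.047,0,0,0,0]'

```text
time_s: 24.9
position: [0.4628, 0.264, 0.1422]
tool_rot: [[0.003, 1.0, -0.001], [1.0, -0.003, -0.001], [-0.001, -0.001, -1.0]]
ft_force: [0.1, -0.2, -1.1]
grip_width: 0.0385
gripper_force: 25.5
```

```bash
python3 go.py .4632,.264,.0595,90
```

```text
t 24.9 p [0.4628 0.264  0.1422] w 0.0385
.4632,.264,.0595,90 [0.0002, 0.0009, 0.1654, -0.0005, 0.0003, -0.0013]
```

Request:
arm_command --commands '[0.4,0,0,0.06,0,0,0,0.4,0,0,0.11,0,0,0,0.4,0,0,0.14,0,0,0,0.4,0,0,0.155,0,0,0,0.4,0,0,0.16,0,0,0,0.4,0,0,0.164,0,0,0,0.4,0,0,0.164,0,0,0,0.4,0,0,0.164,0,0,0]'

```text
time_s: 25.57
position: [0.4637, 0.2641, 0.0617]
tool_rot: [[0.004, 1.0, 0.002], [1.0, -0.004, 0.0], [0.0, 0.002, -1.0]]
ft_force: [0.2, 0.7, -1.5]
grip_width: 0.0382
gripper_force: 25.5
```

Request:
arm_command --commands '[0.4,0,0,0.003,0,0,0,0.4,0,0,0.005,0,0,0,0.4,0,0,0.006,0,0,0,0.4,0,0,0.006,0,0,0,-0.8,0,0,0.006,0,0,0,-0.8,0,0,0.006,0,0,0,-1,0,0,0.006,0,0,0,-1,0,0,-0.05,0,0,0,-1,0,0,-0.11,0,0,0,-1,0,0,-0.17,0,0,0,-1,0,0,-0.23,0,0,0,-1,0,0,-0.28,0,0,0]'

```text
time_s: 26.57
position: [0.4633, 0.2642, 0.203]
tool_rot: [[0.003, 1.0, 0.001], [1.0, -0.003, 0.0], [0.0, 0.001, -1.0]]
ft_force: [-0.1, -0.7, -0.0]
grip_width: 0.0855
gripper_force: 0.0
```

Request:
arm_command --commands '[-1,-0.2,0,-0.02,0,0,0,-1,-0.2,0,-0.02,0,0,0,-1,-0.2,0,-0.02,0,0,0,-1,-0.2,0,-0.02,0,0,0,-1,-0.2,0,-0.02,0,0,0,-1,-0.2,0,-0.02,0,0,0]'

```text
time_s: 27.07
position: [0.4628, 0.1647, 0.2107]
tool_rot: [[0.003, 1.0, -0.0], [1.0, -0.003, 0.0], [0.0, -0.0, -1.0]]
ft_force: [-0.6, 0.0, 0.0]
grip_width: 0.0853
gripper_force: 0.0
```

Run:
```python
from rig import env,optics; from h import *
s=env.observe(); w=optics.get_image("wrist"); t=optics.get_image("top"); sd=optics.get_image("side")
print(s["time_s"],s["position"],s["ft_force"])
cv2.imwrite("pics/fin_t.png",t["image"][:,:,::-1]);cv2.imwrite("pics/fin_w.png",w["image"][:,:,::-1])
# top: pale patch over white pad region
m=mask(t,(0,0,150),(40,110,255),(155,230,230,300)); k=big(m); print("white",cv2.boundingRect(k),fitc(t,m,.006,.042))
for n,lo,hi,b,z in (("bcap",(15,222,150),(25,255,255),(340,235,390,280),.102),("rcap",(5,200,170),(19,255,255),(430,235,475,280),.112),("blue",(95,90,60),(120,255,255),(240,220,310,285),.006)):
    m=mask(t,lo,hi,b); print(n,cv2.countNonZero(m), fitc(t,m,z,.022,True) if cv2.countNonZero(m)>50 else "")
# wrist: white pad and salt
M=w["tool_from_camera"]
n=mask(w,(0,0,130),(40,80,255),(180,0,460,260)); k=big(n); print("w white+salt",cv2.boundingRect(k))
p=wcast(w,s,k,.006); f=lambda x: np.hypot(*(p-x).T)-.042
r=least_squares(f,[.463,.2645],loss="cauchy",f_scale=.0005); print("white",r.x,np.median(abs(f(r.x))))
q=wcast(w,s,k,.09); print("extent at z=.006 rel pad",(p-r.x).min(0),(p-r.x).max(0))
# side: red cap & salt on white bounding boxes
g=mask(sd,(0,0,90),(40,110,255),(240,190,310,250)); k=big(g); print("side white+salt",cv2.boundingRect(k))
```

```text
27.0667 [0.46283172 0.16467333 0.21069148] [-0.59639687  0.03796449  0.03495113]
white (155, 230, 72, 70) (array([0.4438, 0.2387]), np.float64(0.045))
bcap 288 (array([ 0.466 , -0.0823,  0.0183]), np.float64(0.0006))
rcap 378 (array([ 0.4685, -0.2552,  0.0222]), np.float64(0.0005))
blue 1341 (array([0.487 , 0.0954, 0.0429]), np.float64(0.0004))
w white+salt (272, 75, 75, 74)
white [0.46299337 0.2650835 ] 0.01559456517193352
extent at z=.006 rel pad [-0.04211215 -0.04203542] [0.02239006 0.02300591]
side white+salt (240, 190, 57, 57)
```

Run:
```python
import cv2,numpy as np
from rig import env; from rig import optics
from h import *
s=env.observe(); w=optics.get_image("wrist")
def proj(P):
    M=w["tool_from_camera"]; R=s["tool_rot"]; v=(M[:3,:3].T)@(R.T@(np.array(P)-s["position"])-M[:3,3]); a=np.arctan2(np.hypot(*v[:2]),v[2]); K=w["intrinsics"]
    return K[:2,2]+K[0,0]*a*v[:2]/np.hypot(*v[:2])
for z in (.006,.045,.08,.096): print(z,proj((.463,.2645,z)),proj((.463+.017,.2645,z)))
H=hsv(w); c=proj((.463,.2645,.085)).round().astype(int); print(c)
print("row",H[c[1],c[0]-60:c[0]+61:4].tolist()); print("col",H[c[1]-60:c[1]+80:5,c[0]].tolist())
```

```text
0.006 [320.56349426 101.62838626] [340.13973297 101.7380045 ]
0.045 [320.7363418   97.71155358] [342.94918183  97.86229435]
0.08 [320.93651171  93.18529734] [346.19979304  93.39302353]
0.096 [321.04754006  90.6792022 ] [348.00129571  90.92306464]
[321  92]
row [[6, 32, 40], [20, 39, 39], [22, 87, 44], [31, 34, 174], [81, 7, 255], [86, 8, 255], [90, 7, 255], [90, 8, 255], [90, 7, 255], [19, 38, 169], [21, 44, 190], [21, 40, 222], [21, 38, 233], [21, 37, 244], [22, 36, 235], [26, 26, 249], [28, 25, 246], [29, 23, 251], [23, 32, 249], [19, 38, 237], [19, 39, 216], [21, 8, 212], [90, 7, 255], [90, 8, 255], [90, 6, 255], [109, 17, 252], [90, 2, 255], [18, 90, 37], [23, 33, 31], [30, 54, 38], [5, 36, 42]]
col [[8, 78, 39], [5, 37, 41], [15, 41, 37], [13, 64, 48], [13, 81, 44], [90, 3, 255], [110, 4, 201], [90, 8, 255], [90, 7, 255], [20, 40, 208], [19, 36, 238], [20, 34, 247], [26, 26, 249], [37, 22, 244], [28, 24, 250], [20, 36, 243], [19, 38, 228], [21, 43, 196], [20, 45, 154], [23, 54, 133], [21, 37, 216], [90, 6, 255], [47, 8, 225], [60, 3, 255], [0, 14, 36], [3, 53, 43], [19, 50, 41], [10, 36, 43]]
```

Checks before handing in:

| Item | Measured | Coaster centre |
|---|---|---|
| Red-capped jar | (.4685, -.2552) | (.468, -.2555) |
| Brown-capped jar | (.466, -.082) | (.466, -.0845) |
| Salt shaker | centred to about 4 mm on white | (.463, .2645) |
| Blue coaster | whole disc visible, so empty | – |

The spatula was not disturbed after it was laid down. I'm handing the job in.

```bash
python3 -c "
from rig import env
print(env.close_job())"
```

```text
the job is handed in; nothing more can be done
None
```

The job is handed in, result not reported back: by my measurements the spatula is on the rest, the red-capped jar is on red, the brown-capped jar on wood, the salt shaker on white and the blue coaster is empty, though I viewed 15 pictures, one over the limit of 14.

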